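# Lock the bars of a candle stand with its turning stem

## Robot

A 6-joint arm with a two-finger parallel gripper is mounted at the origin on the work surface. World frame = base frame: x ahead of the robot, y to its left, z up, the work surface at z = 0. Lengths are in mm, angles in degrees, forces in N, time in s.
With the tool pointing down it reaches from about 300 to 775 mm from the base axis. Payload 14.6 kg.
Tool frame: the origin (TCP) lies on the centre line of the jaws, within the pads' length; the fingertips stand 8 mm ahead of it and the grasp point (between the pads) lies 11 mm behind it; z points along the fingers, x is the direction in which the jaws open and shut, and the axes are right-handed (so a half turn about z gives the same grasp; the last joint's range is limited). The gripper opens to 85 mm and grips with 20 to 120 N. Pads are 22 mm wide; open, the fingers measure 114 mm over their backs; the gripper's body (76 mm by 85 mm) begins 54 mm behind the grasp point. The pads swing forward as they close: fully open they stand 13 mm farther back than shut.
Start: joints at [-68.847, 17.183, 87.147, -0, 75.671, -3.816], TCP at [232.167, -498.586, 239.281] pointing down, gripper open.
Joint ranges: [-173.82, 173.82], [-45.26, 126.66], [13.44, 144.39], [-59.66, 239.66], [0, 175.72], [-146.38, 146.38]. Speed limits (degrees/s): [127.2, 127.2, 147.25, 180, 180, 180].

## Interface

Orientations are given as a 3x3 rotation matrix whose columns are the frame's x, y, z axes.
In Python, from plant import manip, snapshot, calibration gives the robot as it stands.
- The arm moves only by the shell command python3 -m creep 'ROWS' [OPENING] [FORCE]. ROWS is JSON, a list of rows, each a list of 4 numbers: the shift along the tool's x, y, z in cm, then the turn about the tool's z in rad. A call has exactly 8 rows; each row is the pose to reach, as a shift and turn from the pose commanded when the call began, along the tool's axes at that moment; what a row does not reach only later rows make up. A row lasts 1/8 s, in which the tool goes at most 62.5 mm and 10.7 degrees, less where a joint would pass 70% of its speed; a pose out of reach is approached as far as the arm can. A call with a gripper value outside its range is refused whole. OPENING is the finger opening in cm, from 0 to 8.54, set as the call begins (- or left out, the last holds). The fingers move at their own pace and stop on an object; FORCE is the grip in N (left out, the last holds). Time passes only in rows, so rows that repeat a pose let the fingers close, or fill a call up. It gives the time, the measured TCP pose, the force and the opening at its end, in the units of the state.
- manip.get_state(): the state, without advancing time (a new reading comes with each control period).
- snapshot(name): name is "scene" or "top" or "wrist"; returns (picture, depth): 400x640x3 uint8, red, green, blue; 400x640 float32, mm along the optical axis (not along the pixel's ray), 0 where there is no reading.
- calibration(name): a dict with "fov_y" (degrees; the focal length in pixels is half the picture's height over the tangent of half this angle, whatever the lens; pixels are square), "cx", "cy" (the principal point, pixels), "distortion" ([k1, k2, p1, p2, k3] as OpenCV has them; the pictures are not rectified), "R" (3x3) and "t" (3): a world point X has camera coordinates R X + t. Camera axes: x right, y down, z forward; pixel columns grow to the right and rows downward; lengths in mm; the calibration is good to about 2 mm. A picture is of the moment at which its call begins: read the wrist's pose just before it. calibration takes no time and is no camera call; for the wrist camera it gives the pose at the moment of the call.
- manip.close_job(): hands the job in, once; it reports no verdict.
The state is a dict: "clock": time; "qpos": joint angles; "qvel": joint speeds; "joint_efforts": joint torques, N m; "eef_pos": TCP position; "tcp_rot": TCP orientation; "wrist_force": force on the tool from outside, world axes, zero at the start; "moment": the same for the moment, N m; "width": finger opening in mm.
Only numpy, scipy, OpenCV 4.12 (cv2) and the standard library are available. Lean on these libraries where they do the work, as an engineer would, in place of code of your own. Each camera call takes 0.05 s, during which the arm holds its last target.

## Task

Put the candle stand together: push the two stacked bars along their channel, fully home against the end stop so that their slots line up, then take the brass stem from the wooden block and lower it through both bars until its collar sits on the top bar. Turn the stem clockwise (seen from above) in at least two bites, roughly half-way first, then let go of it, take hold afresh and carry on until the lock clicks over. Let go and leave everything else on the table where it stands.

Things in the scene. Friction and masses are not known exactly. Their poses are not given: they have to be found in the camera images.
- foot: Dark steel foot of the candle stand, fixed. Origin on the table (z = 0) right under the lock's axis. Block 62 mm wide (x), 160 mm long (y), with a channel along y: floor 30 mm above the table, 36 mm wide between side walls 6 mm thick (tops at 46 mm), open at the -y end, closed by a stop at the +y end. A bar home against the stop has its slot right over the lock.
- foot_open_end (a point): Middle of the channel floor's edge at the open end: y = -80 mm in the foot's frame, 30 mm above the table. The near ends of both bars are flush with this edge when they are home.
- foot_stop (a point): Foot of the stop wall's inner face, on the channel floor: y = +80 mm in the foot's frame. The wall is 12 mm thick, top 52 mm above the table.
- spacer_bar_mid (a point): Centre of the lower, plain steel bar (loose, 0.3 kg): 34 mm wide (x), 160 mm long (y), 10 mm thick, axes parallel to the foot's, lying in the channel, centre 35 mm above the table. In its middle a through slot 13 (x) by 30 mm (y). Starts pulled out of the open (-y) end by 15 to 45 mm; home is y = 0 in the foot's frame.
- cup_bar_mid (a point): Centre of the plate of the upper, brass bar (loose, 0.35 kg): same plate and slot, lying on the steel bar, 45 mm above the table, top at 50. Four candle cups 26 mm across and 15 mm high stand on it at y = -66, -36, 36, 66 mm. Pulled out by 15 to 45 mm too, independently. Shut fingers pressing along the foot's +y on the -y ends of both bars, 30 to 50 mm above the table, push both home (a few N).
- stem_handle (a point): Centre of the cross handle of the loose brass stem (0.25 kg); z up along the stem. Handle: 12 (x) by 70 (y) by 20 mm (z). Below it a 14 mm shank, then a 34 mm wide collar, 6 mm thick, its underside 50 mm below this point. At the start the stem stands in the wooden block, collar on the block, this point 100 mm above the table; through both bars, collar on the cup bar, it is again at 100 mm.
- stem_tip (a point): Lowest point of the stem, 92 mm below the handle centre. The lowest 20 mm is a flat blade, 22 mm along the handle's y by 8 mm, with rounded lower edges; between it and the collar a 10 mm round neck, 22 mm long. The stem goes in only with its handle along the channel (either way round, within 0.1 rad). Then the blade drives the lock, with about 0.14 rad of play either way.
- holder: Fixed wooden block 80 x 90 x 50 mm in which the stem stands at the start, to the robot's left or right; origin at the centre of its underside. The stem lifts straight up out of it by at least 45 mm.
- socket (a joint): Angle of the lock in the foot (rad), growing clockwise seen from above; 0 at the start, its drive slot (25 by 11 mm, top 29 mm above the table) along the channel. Light friction (0.1 N m) holds it where it is left up to 1.3 rad. Then it stiffens (up to 0.4 N m, springing back if let go) to the detent's hump at 1.8; from about 1.9 it snaps on by itself and rests at 2.2 or more (stop at 2.5).
- jar: Bystander: glass jar with a metal lid, 60 mm in diameter, 85 mm high, origin under its centre; on the side opposite to the wooden block.
- carton: Bystander: cardboard box 60 x 110 x 35 mm beyond the foot, origin under its centre.
- candle: Bystander: plain white pillar candle, 48 mm in diameter, 90 mm high, beyond the foot, origin under its centre.
Not all that is in view belongs to the job. Leave any green look-alike of the part that bears stem_handle alone.

How it is judged:
By the outcome, as a careful person would: the job done as asked, in the order asked, and still so for the second after the job is handed in, with the robot touching nothing.
It also fails if it takes over 72 s, if anything falls off the work surface, if the arm or the gripper's body presses on something with over 40 N, if the wrist force passes 120 N, or if a joint passes its speed limit or range.

## Working session

There is one attempt and no reset: what is moved stays moved. The work goes in short steps, Python scripts to look and compute and a shell command to move; the robot and the scene stay as the last step left them, time stands still between calls to the robot, and variables do not carry over. Pictures are saved under pics/ and viewed, and the job is handed in when it is done.

```bash
ls; mkdir -p pics
python3 - <<'E'
from plant import manip, snapshot, calibration
import cv2, numpy as np
print(manip.get_state())
for n in ("scene","top","wrist"):
    c=calibration(n); print(n,c)
    p,d=snapshot(n); cv2.imwrite(f"pics/{n}0.png",p[:,:,::-1]); np.save(f"pics/{n}0.npy",d)
E
```

```text
pics
{'clock': 0.0, 'qpos': array([-6.88473139e+01,  1.72145411e+01,  8.71813981e+01, -1.90647581e-03,
        7.56691940e+01, -3.81583461e+00]), 'qvel': array([ 0.0868714 ,  0.05210816,  0.00025259,  0.0951831 ,  0.07568724,
       -0.02925923]), 'joint_efforts': array([-8.11666505e-04, -5.43498194e+01, -3.61790192e+01, -1.01331132e-04,
        4.01526209e-03, -8.12195367e-06]), 'eef_pos': array([ 232.07478315, -498.38836168,  238.72361013]), 'tcp_rot': array([[ 4.22127489e-01, -9.06536369e-01, -4.40281350e-04],
       [-9.06535764e-01, -4.22127716e-01,  1.04855888e-03],
       [-1.13641173e-03, -4.34947391e-05, -9.99999353e-01]]), 'wrist_force': array([-0.50015487,  0.3145486 ,  0.9149962 ]), 'moment': array([0.01009071, 0.0087048 , 0.01691203]), 'width': 85.44962788592183}
scene {'fov_y': 54.62872261927729, 'cx': 315.3332352985986, 'cy': 198.71998178292554, 'distortion': array([-0.02028589,  0.        ,  0.        ,  0.        ,  0.        ]), 'R': array([[-0.33345573,  0.94269645, -0.01143197],
       [ 0.79555279,  0.27485934, -0.53995195],
       [-0.5058686 , -0.1891448 , -0.8416182 ]]), 't': array([ 232.97424332, -424.86911274, 1380.66176535])}
top {'fov_y': 42.11359394198993, 'cx': 317.8407668629122, 'cy': 203.0774945422499, 'distortion': array([0.02461356, 0.        , 0.        , 0.        , 0.        ]), 'R': array([[ 0.01371939, -0.99989891, -0.00373352],
       [-0.98536251, -0.01288523, -0.16998442],
       [ 0.16991913,  0.00601095, -0.98543968]]), 't': array([ -65.0390958 ,  611.17063259, 1512.23742604])}
wrist {'fov_y': 63.71448534353506, 'cx': 317.17235269128815, 'cy': 198.90414857991556, 'distortion': array([0.00695715, 0.        , 0.        , 0.        , 0.        ]), 'R': array([[ 0.42134391, -0.9068997 , -0.00149515],
       [-0.86905043, -0.40422943,  0.28521906],
       [-0.25926947, -0.11887596, -0.95846119]]), 't': array([-550.94283999,  -36.53454575,  379.02860364])}
```

View pics/scene0.png

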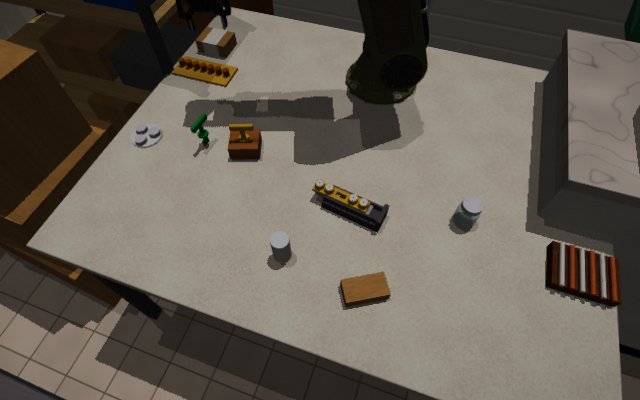

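View pics/top0.png

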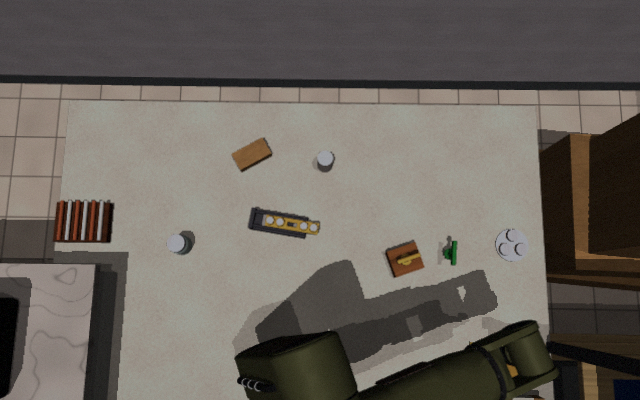

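View pics/wrist0.png

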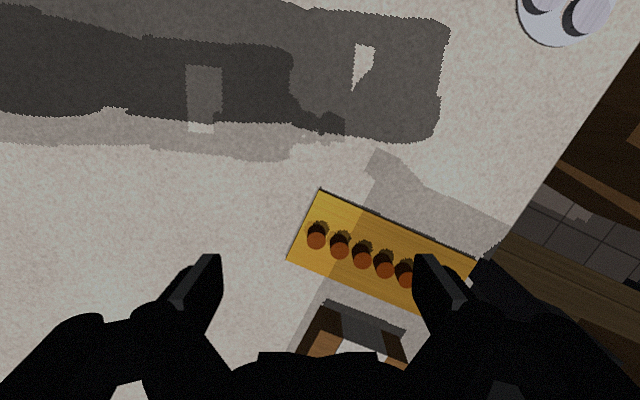

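The brass stem stands in the wooden block at scene (243,130) and top (406,258). The green look-alike is beside it at scene (203,125) and top (453,253). The bars and foot are at scene (350,203) and top (285,223). I choose the brass stem and will check it in crops.

```bash
cat > h.py <<'E'
import numpy as np, cv2
from plant import manip, snapshot, calibration
def K(c): 
    f=200/np.tan(np.radians(c["fov_y"]/2)); return np.array([[f,0,c["cx"]],[0,f,c["cy"]],[0,0,1]])
def ray(c,uv):
    n=cv2.undistortPoints(np.array([[uv]],float),K(c),np.array(c["distortion"]))[0,0]
    d=np.r_[n,1]; R=np.array(c["R"]); return -R.T@c["t"], R.T@d   # X=o+depth*d
def atz(c,uv,z):
    o,d=ray(c,uv); return o+d*(z-o[2])/d[2]
def tri(obs):
    A=np.zeros((3,3));b=np.zeros(3)
    for c,uv in obs:
        o,d=ray(c,uv); d=d/np.linalg.norm(d); P=np.eye(3)-np.outer(d,d); A+=P;b+=P@o
    X=np.linalg.solve(A,b); return X
def proj(c,X):
    return cv2.projectPoints(np.array([X],float).reshape(-1,1,3),cv2.Rodrigues(np.array(c["R"]))[0],np.array(c["t"],float),K(c),np.array(c["distortion"]))[0][:,0]
def crop(name,img,u0,v0,u1,v1,s):
    c=cv2.resize(img[v0:v1,u0:u1],None,fx=s,fy=s,interpolation=cv2.INTER_CUBIC); 
    for u in range((u0+9)//10*10,u1,10):
        cv2.line(c,((u-u0)*s,0),((u-u0)*s,5 if u%50 else 14),(255,0,255),1)
        if u%20==0: cv2.putText(c,str(u),((u-u0)*s,24),0,.35,(255,0,255),1)
    for v in range((v0+9)//10*10,v1,10):
        cv2.line(c,(0,(v-v0)*s),(5,(v-v0)*s),(255,0,255),1)
        if v%20==0: cv2.putText(c,str(v),(8,(v-v0)*s+4),0,.35,(255,0,255),1)
    cv2.imwrite(name,c)
E
python3 - <<'E'
from h import *
s=cv2.imread("pics/scene0.png");t=cv2.imread("pics/top0.png")
crop("pics/c_top_bars.png",t,240,195,340,250,8)
crop("pics/c_top_stem.png",t,375,230,475,290,8)
crop("pics/c_sc_stem.png",s,185,105,275,165,8)
crop("pics/c_sc_bars.png",s,300,170,400,240,8)
E
```

```text
(no output)
```

View pics/c_top_bars.png

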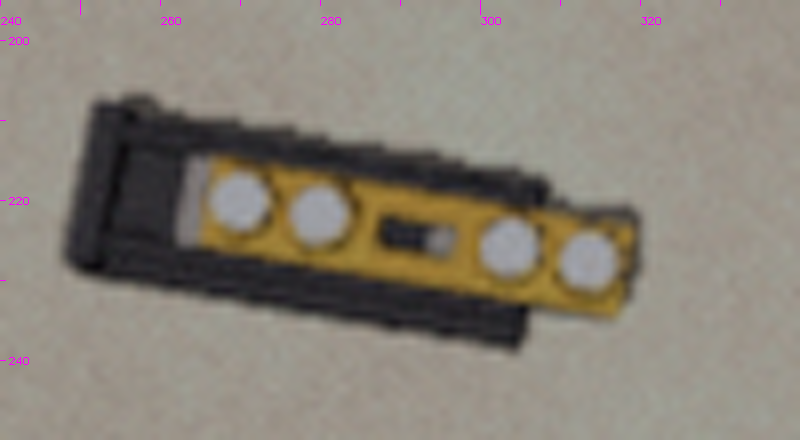

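View pics/c_top_stem.png

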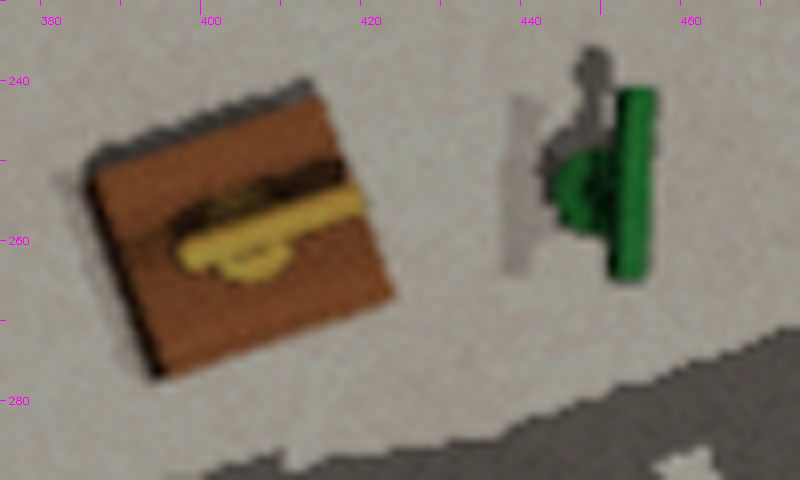

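View pics/c_sc_stem.png

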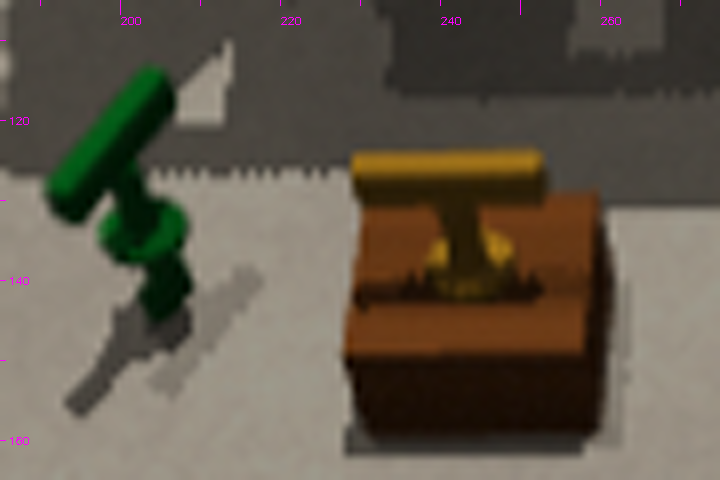

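View pics/c_sc_bars.png

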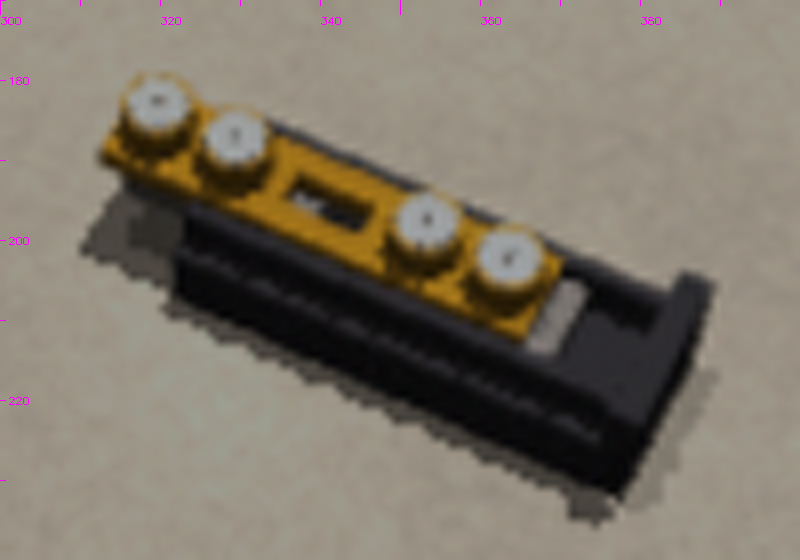

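Run:
```python
from h import *
T=calibration("top");S=calibration("scene"); np.set_printoptions(precision=1,suppress=True)
cups=[tri([(T,a),(S,b)]) for a,b in [((270,220),(363.5,202.5)),((280,222),(353.3,197.5)),((303.7,226),(329.3,187.3)),((313.5,227.5),(319.5,183))]]
for c in cups: print("cup",c)
d=(cups[0]+cups[1]-cups[2]-cups[3]); print("bar centre",np.mean(cups,0),"yaw of +y axis",np.degrees(np.arctan2(d[1],d[0])))
print("handle L/R ends(top)",*[tri([(T,a),(S,b)]) for a,b in [((398,260.5),(252.5,125)),((420,254.5),(228.5,125))]], "mid",tri([(T,(409,257.5)),(S,(240.5,125.2))]))
print("stop ends", [atz(T,a,52) for a in [(252.5,208),(249,228.5)]])
print("walls near end z46",[atz(T,a,46) for a in [(308,218.5),(304.5,238)]])
print("green",atz(T,(453,253),90),"jar",atz(T,(178,243),85),"candle",atz(T,(326,159),90),"carton",atz(T,(252,153),35))
print("block top corners",[atz(T,a,50) for a in [(387,251),(414.5,242),(424,267),(395,276.5)]])
```

```text
cup [557.4  86.   59.6]
cup [551.7  55.9  60.6]
cup [540.8 -15.2  60. ]
cup [536.6 -44.7  61.1]
bar centre [546.6  20.5  60.4] yaw of +y axis 81.04903003493168
handle L/R ends(top) [ 438.8 -285.5  109.9] [ 458.  -351.2  106.7] mid [ 448.4 -318.4  107.4]
stop ends [array([594.4, 139.4,  52. ]), array([532.3, 147.7,  52. ])]
walls near end z46 [array([565.6, -27.8,  46. ]), array([506.6, -18.4,  46. ])]
green [ 464.6 -448.5   90. ] jar [483.3 347.7  85. ] candle [739.1 -79.6  90. ] carton [769.6 149.3  35. ]
block top corners [array([ 470.9, -263.9,   50. ]), array([ 498.7, -345.7,   50. ]), array([ 425.3, -372.3,   50. ]), array([ 396.3, -286.6,   50. ])]
```

```bash
cat >> h.py <<'E'
def yaw(st=None):
    st=st or manip.get_state(); R=st["tcp_rot"]; return np.degrees(np.arctan2(R[1,0],R[0,0]))
def plan(p,yw,st=None):
    "shift (cm) in tool axes and turn (rad) to reach world TCP p, tool-x yaw yw(deg); pure vertical-tool"
    st=st or manip.get_state(); d=np.array(p)-st["eef_pos"]; a=(yaw(st)-yw+180)%360-180
    print("now",st["eef_pos"].round(1),"yaw",round(yaw(st),2),"t",round(st["clock"],2),"| rows cm",(st["tcp_rot"].T@d/10).round(2),"turn",round(np.radians(a),3))
E
python3 - <<'E'
from h import *
c=calibration("wrist");st=manip.get_state(); R=np.array(c["R"])
cam=-R.T@c["t"]; print("cam in tool",(st["tcp_rot"].T@(cam-st["eef_pos"])).round(1), "axis in tool",(st["tcp_rot"].T@R[2]).round(3))
plan([525,-100,220],-9)
E
```

```text
cam in tool [   1.6  -72.6 -134.1] axis in tool [-0.001  0.285  0.958]
now [ 232.1 -498.4  238.9] yaw -65.03 t 0.15 | rows cm [-23.75 -43.37   1.91] turn -0.978
```

Run:
```python
from h import *
plan([540,0,230],-9)
```

```text
now [ 232.1 -498.4  238.9] yaw -65.03 t 0.15 | rows cm [-32.18 -48.95   0.92] turn -0.978
```

```bash
python3 -m creep '[[-3,-4.5,0,-0.12],[-6.5,-9.8,0,-0.25],[-9.8,-14.9,0,-0.38],[-13,-19.9,0,-0.5],[-16.4,-25,0,-0.63],[-19.7,-30,0,-0.76],[-23,-35,0.5,-0.88],[-26,-39.5,0.9,-0.978]]' 8.54; python3 -c "
from h import *
plan([540,0,230],-9)"
```

```text
clock: 1.15
eef_pos: [481.2, -94.1, 230.1]
tcp_rot: [[0.988, -0.152, 0.0], [-0.152, -0.988, -0.0], [0.0, -0.0, -1.0]]
wrist_force: [2.1, -0.7, 0.8]
width: 85.7
now [481.2 -94.1 230.1] yaw -8.77 t 1.15 | rows cm [ 4.37e+00 -1.02e+01  1.00e-02] turn 0.004
```

```bash
python3 -m creep '[[1,-2.5,0,0],[2.2,-5.2,0,0],[3.3,-7.8,0,0],[4.4,-10.2,0,0],[4.4,-10.2,0,0],[4.4,-10.2,0,0],[4.4,-10.2,0,0],[4.4,-10.2,0,0]]'
python3 - <<'E'
from h import *
import pickle
c=calibration("wrist");st=manip.get_state()
p,d=snapshot("wrist"); cv2.imwrite("pics/w1.png",p[:,:,::-1]); pickle.dump((c,st,d),open("pics/w1.pkl","wb"))
plan([540,0,230],-9)
E
```

```text
clock: 2.15
eef_pos: [539.7, -2.8, 230.4]
tcp_rot: [[0.988, -0.157, 0.0], [-0.157, -0.988, -0.0], [0.0, -0.0, -1.0]]
wrist_force: [-0.0, -0.1, -0.1]
width: 85.4
now [539.8  -2.7 230.4] yaw -9.03 t 2.2 | rows cm [-0.02 -0.27  0.04] turn -0.0
```

View pics/w1.png

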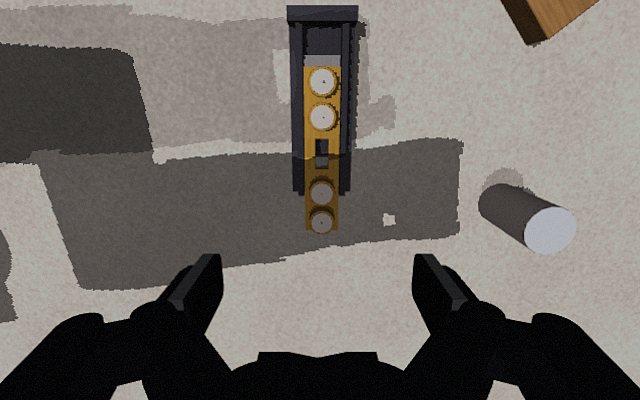

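The whole foot is in view: stop at the top (287–358, 5–22), cups at (323,81), (322,117), (321,192) and (321,222), and the bars' near end at about (321,231). The channel runs upright in the picture.

```bash
python3 - <<'E'
from h import *
s=cv2.imread("pics/w1.png")
crop("pics/w1a.png",s,275,0,375,130,6); 
s2=cv2.convertScaleAbs(s,alpha=2,beta=10)
crop("pics/w1b.png",s2,275,110,375,240,6)
E
cd pics; python3 -c "
import cv2,numpy as np
a=cv2.imread('w1a.png')[:590];b=cv2.imread('w1b.png')"
python3 -c "
import cv2,numpy as np
a=cv2.imread('pics/w1a.png');b=cv2.imread('pics/w1b.png')
o=np.hstack([a,b]);o=o[:780,:]
o=cv2.resize(o,(800,520),interpolation=cv2.INTER_AREA) if 0 else o
cv2.imwrite('pics/w1a5.png',a[:600]);cv2.imwrite('pics/w1b5.png',b[180:780])"
```

```text
(no output)
```

View pics/w1a5.png

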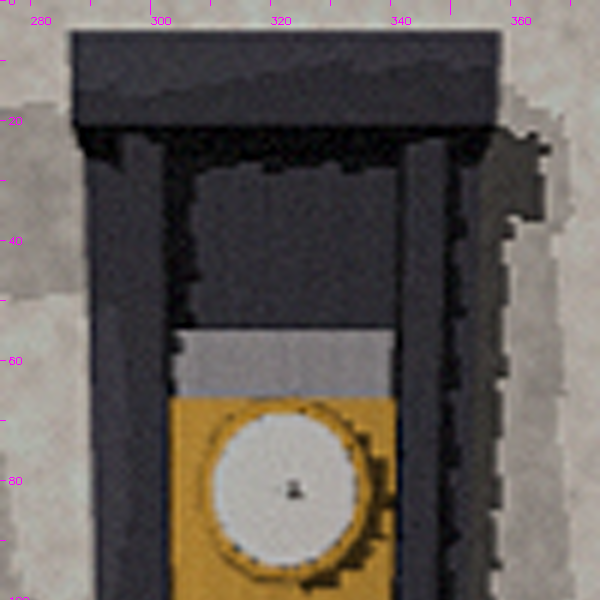

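View pics/w1b5.png

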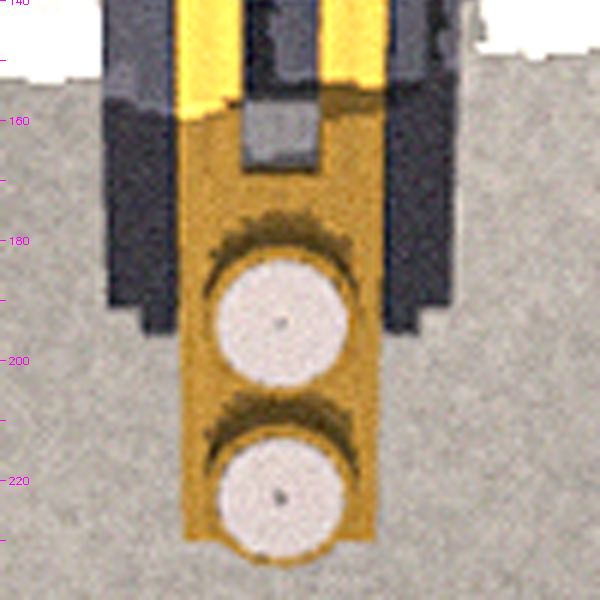

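Run:
```python
from h import *
import pickle
np.set_printoptions(precision=1,suppress=True)
c,st,d=pickle.load(open("pics/w1.pkl","rb"))
def A(uv,z): return atz(c,uv,z)
so=[A((287,5.2),52),A((357.8,5.2),52)]; si=[A((287,21),52),A((357.8,21),52)]
wn=[A((298.5,195.5),46),A((345,195.5),46)]
bn=[A((293,191),30),A((350.3,191),30)]
for n,x in zip(("stop outer","stop inner","wall near","block near"),(so,si,wn,bn)): print(n,*x,"w",np.linalg.norm(x[0]-x[1]),"mid",(x[0]+x[1])/2, "xang",np.degrees(np.arctan2(*(x[1]-x[0])[1::-1])))
a=(si[0]+si[1])/2; b=(wn[0]+wn[1])/2; v=a-b; print("len (160)",np.linalg.norm(v[:2]),"yaw y",np.degrees(np.arctan2(v[1],v[0])),"centre",(a+b)[:2]/2)
cups=[A(p,65) for p in [(322.3,81.3),(321.8,117),(321.7,194),(321.7,223)]]
for q in cups: print("cup",q)
print("cup bar mid",np.mean(cups,0)); e=[A((321,230),50),A((322,66),50)]; print("ends cup bar",*e); print("steel end",A((322,54.5),40))
for uv in [(322,81),(321,222),(322,60),(321,165),(322,40),(298,60)]: 
    o,r=ray(c,uv); print("depth pt",uv,o+r*d[int(uv[1]),int(uv[0])])
```

```text
stop outer [539.  150.9  52. ] [598.9 141.3  52. ] w 60.69765847676143 mid [568.9 146.1  52. ] xang -9.086593895800986
stop inner [536.7 139.   52. ] [597.4 129.3  52. ] w 61.4780783356411 mid [567.1 134.1  52. ] xang -9.087284000764392
wall near [518.5 -19.4  46. ] [565.7 -27.   46. ] w 47.86084682956084 mid [542.1 -23.2  46. ] xang -9.096127306723337
block near [511.8 -17.9  30. ] [572.7 -27.7  30. ] w 61.682300595478495 mid [542.3 -22.8  30. ] xang -9.095834728041277
len (160) 159.3059778137944 yaw y 80.97550782427123 centre [554.6  55.5]
cup [559.1  84.8  65. ]
cup [554.  55.  65.]
cup [542.8 -16.3  65. ]
cup [538.2 -45.9  65. ]
cup bar mid [548.6  19.4  65. ]
ends cup bar [535.6 -59.2  50. ] [561.2  98.6  50. ]
steel end [563.  109.4  40. ]
depth pt (322, 81) [558.9  85.   66.8]
depth pt (321, 222) [537.7 -44.5  65.6]
depth pt (322, 60) [562.4 104.8  38.8]
depth pt (321, 165) [546.1   7.1  39.5]
depth pt (322, 40) [565.3 123.1  29.8]
depth pt (298, 60) [540.4 107.7  44.3]
```

```bash
cat >> h.py <<'E'
F=np.array([554.6,55.5]); FY=80.97
def foot(x,y,z):
    a=np.radians(FY); ey=np.array([np.cos(a),np.sin(a)]); ex=np.array([ey[1],-ey[0]]); return np.r_[F+ex*x+ey*y,z]
def infoot(p):
    a=np.radians(FY); ey=np.array([np.cos(a),np.sin(a)]); ex=np.array([ey[1],-ey[0]]); d=np.array(p)[:2]-F; return np.array([d@ex,d@ey,p[2]]).round(1)
E
python3 -c "
from h import *
plan(foot(0,-150,40),FY-90)"
```

```text
now [539.8  -2.7 230.4] yaw -9.03 t 2.2 | rows cm [ 0.55  9.02 19.04] turn 0.0
```

```bash
python3 -m creep '[[0.3,4,0,0],[0.5,8,1,0],[0.55,9,5,0],[0.55,9,9,0],[0.55,9,13,0],[0.55,9,17,0],[0.55,9,19,0],[0.55,9,19,0]]' 0 40; python3 -c "
from h import *
plan(foot(0,-115,40),FY-90); print(infoot(manip.get_state()['eef_pos']))"
```

```text
clock: 3.2
eef_pos: [530.5, -92.0, 39.2]
tcp_rot: [[0.988, -0.157, -0.003], [-0.157, -0.988, 0.001], [-0.003, -0.0, -1.0]]
wrist_force: [-0.3, 0.2, -0.1]
width: 0.1
now [530.5 -92.   39.2] yaw -9.01 t 3.2 | rows cm [ 0.07 -3.45 -0.08] turn 0.0
[  -0.7 -149.5   39.2]
```

```bash
python3 -m creep '[[0.07,-1,-0.1,0],[0.07,-2,-0.1,0],[0.07,-2.5,-0.1,0],[0.07,-3,-0.1,0],[0.07,-3.5,-0.1,0],[0.07,-4,-0.1,0],[0.07,-4.5,-0.1,0],[0.07,-5,-0.1,0]]'; python3 -c "
from h import *
print(infoot(manip.get_state()['eef_pos']))"
```

```text
clock: 4.2
eef_pos: [540.0, -42.8, 41.5]
tcp_rot: [[0.988, -0.156, 0.0], [-0.156, -0.988, -0.0], [0.0, 0.0, -1.0]]
wrist_force: [-1.0, -5.3, 3.3]
width: 0.2
[  1.  -99.4  41.5]
```

```bash
python3 -m creep '[[-0.02,-0.2,0.1,0],[-0.02,-0.4,0.1,0],[-0.02,-0.6,0.1,0],[-0.02,-0.7,0.1,0],[-0.02,-0.8,0.1,0],[-0.02,-0.9,0.1,0],[-0.02,-0.95,0.1,0],[-0.02,-1,0.1,0]]'; python3 -c "
from h import *
print(infoot(manip.get_state()['eef_pos']))"
```

```text
clock: 5.2
eef_pos: [541.1, -32.9, 40.3]
tcp_rot: [[0.988, -0.156, -0.0], [-0.156, -0.988, -0.0], [-0.0, 0.0, -1.0]]
wrist_force: [-1.5, -7.8, 3.0]
width: -0.2
[  0.6 -89.5  40.3]
```

```bash
python3 -m creep '[[0,-0.05,0,0],[0,-0.1,0,0],[0,-0.15,0,0],[0,-0.2,0,0],[0,-0.25,0,0],[0,-0.3,0,0],[0,-0.3,0,0],[0,-0.3,0,0]]'; python3 -c "
from h import *
print(infoot(manip.get_state()['eef_pos']))"
```

```text
clock: 6.2
eef_pos: [541.2, -32.7, 40.3]
tcp_rot: [[0.988, -0.157, -0.001], [-0.157, -0.988, -0.004], [-0.001, 0.004, -1.0]]
wrist_force: [-5.7, -30.0, 4.8]
width: -0.1
[  0.6 -89.2  40.3]
```

```bash
python3 -m creep '[[0,0.5,0,0],[0,1.5,0,0],[0,2,-4,0],[0,0,-10,0],[0,-3,-15,0],[0,-3,-16,0],[0,-3,-16,0],[0,-3,-16,0]]' 8.54
python3 - <<'E'
from h import *
import pickle
c=calibration("wrist");st=manip.get_state()
p,d=snapshot("wrist"); cv2.imwrite("pics/w2.png",p[:,:,::-1]); pickle.dump((c,st,d),open("pics/w2.pkl","wb"))
print(infoot(st["eef_pos"]),yaw(st))
s=cv2.convertScaleAbs(p[:,:,::-1],alpha=1.7,beta=10)
crop("pics/w2a.png",s,255,0,385,200,4)
E
```

```text
clock: 7.2
eef_pos: [545.7, -0.8, 198.5]
tcp_rot: [[0.988, -0.157, -0.003], [-0.157, -0.988, 0.0], [-0.003, 0.0, -1.0]]
wrist_force: [0.5, -0.2, -0.4]
width: 85.2
[  0.  -57.  198.5] -9.029472916284519
```

View pics/w2a.png

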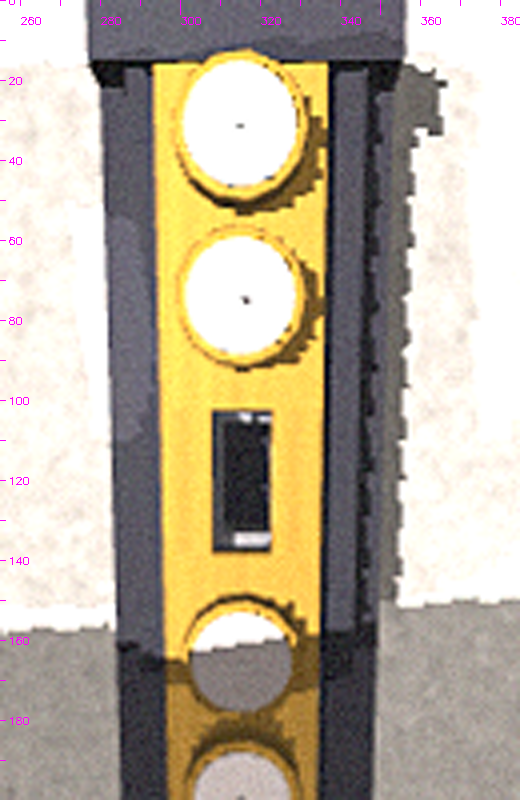

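Both bars are home: the brass bar's far end meets the stop at v=16. The slot spans u 308–322.5, v 102.5–137.5, and it is clear and dark through to the lock.

Run:
```python
from h import *
import pickle
np.set_printoptions(precision=1,suppress=True)
c,st,d=pickle.load(open("pics/w2.pkl","rb"))
P=[atz(c,u,50) for u in [(308,102.5),(322.7,102.5),(322.7,137.5),(308,137.5)]]
print("slot mid",infoot(np.mean(P,0)),np.linalg.norm(P[0]-P[1]),np.linalg.norm(P[0]-P[3]))
for u in [(315,31),(315.5,75),(314.5,163),(314.5,199.5)]: print("cup",infoot(atz(c,u,65)))
print("stop inner",infoot(atz(c,(316,15.5),52)))
for a,b,v in [(280,None,150)]: pass
# two-view check on cup heights
c1=pickle.load(open("pics/w1.pkl","rb"))[0]
print("stop corner tri",[infoot(tri([(c1,a),(c,b)])) for a,b in [((287,21),(276,15.5)),((357.8,21),(355.5,15.5))]])
for u in [(300,90),(315,75),(311,120),(315,134)]:
    o,r=ray(c,u); print("depth",infoot(o+r*d[int(u[1]),int(u[0])]))
```

```text
slot mid [-1.1  0.3 50. ] 12.357970719655942 29.033820440560554
cup [-1.1 66.1 65. ]
cup [-0.8 35.3 65. ]
cup [ -1.8 -33.8  65. ]
cup [ -1.9 -65.8  65. ]
stop inner [-0.4 79.4 52. ]
stop corner tri [array([-29.5,  75.8,  68.5]), array([29.7, 77.9, 59. ])]
depth [-13.9  24.8  48.9]
depth [-1.2 35.3 64.3]
depth [-5.7 -1.6  7.4]
depth [ -1.7 -13.2  27.8]
```

```bash
python3 -c "
from h import *
plan([448.4,-318.4,230],16.3)"
```

```text
now [545.7  -0.7 198.6] yaw -9.04 t 7.25 | rows cm [-4.63 32.9  -3.12] turn -0.442
```

```bash
python3 -m creep '[[-0.5,4,-1.5,-0.06],[-1.2,9,-3,-0.12],[-2,14,-3.1,-0.2],[-2.7,19,-3.1,-0.27],[-3.4,24,-3.1,-0.34],[-4.1,29,-3.1,-0.4],[-4.6,32.9,-3.1,-0.442],[-4.6,32.9,-3.1,-0.442]]'
python3 - <<'E'
from h import *
import pickle
c=calibration("wrist");st=manip.get_state()
p,d=snapshot("wrist"); cv2.imwrite("pics/w3.png",p[:,:,::-1]); pickle.dump((c,st,d),open("pics/w3.pkl","wb"))
print(st["eef_pos"],yaw(st),st["qvel"].round(1))
E
```

```text
clock: 8.25
eef_pos: [448.0, -320.2, 229.8]
tcp_rot: [[0.961, 0.278, -0.002], [0.278, -0.961, 0.001], [-0.001, -0.002, -1.0]]
wrist_force: [-0.4, 0.3, -0.1]
width: 85.3
[ 448.00997882 -320.20162871  229.78132467] 16.145563577156086 [ 3.2 -1.   1.2  0.6  0.   3.3]
```

View pics/w3.png

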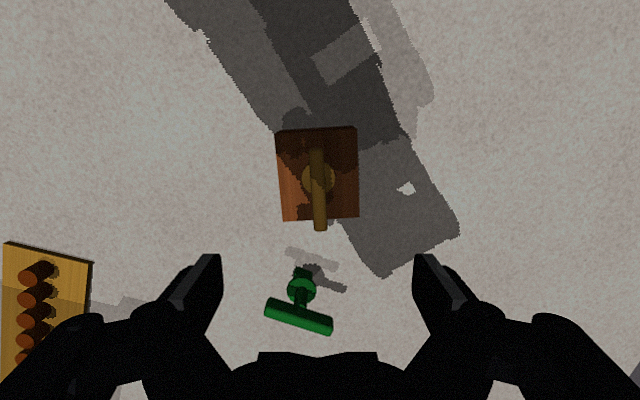

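Run:
```python
from h import *
s=cv2.convertScaleAbs(cv2.imread("pics/w3.png"),alpha=2.2,beta=10)
crop("pics/w3a.png",s,270,115,370,240,5)
```

```text
(no output)
```

View pics/w3a.png

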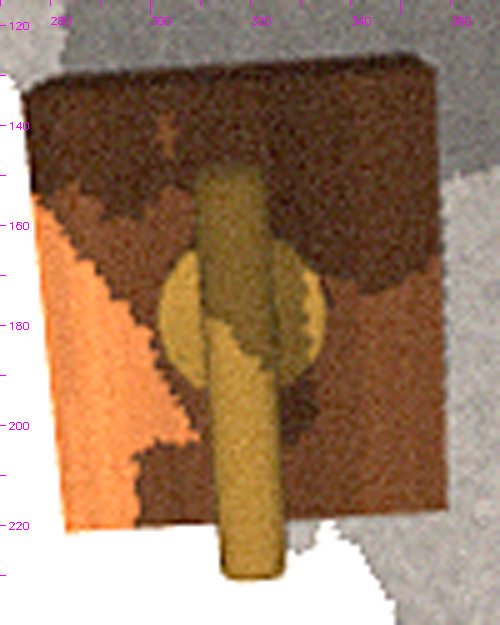

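Run:
```python
from h import *
import pickle
np.set_printoptions(precision=1,suppress=True)
c,st,d=pickle.load(open("pics/w3.pkl","rb"))
for v0 in (148,150):
    a=atz(c,(315.6,v0),110); b=atz(c,(320.6,230.8),110); w=a-b
    print(a,b,"len",np.linalg.norm(w),"mid",(a+b)/2,"yaw",np.degrees(np.arctan2(w[1],w[0])))
print("width",np.linalg.norm(atz(c,(311,190),110)-atz(c,(324,190),110)))
m=atz(c,(319,177),56); print("collar mid z56",m, "edge w",np.linalg.norm(atz(c,(301.5,177),56)-atz(c,(336,177),56)), atz(c,(318.7,177),56))
T=calibration("top"); print("tri top+wrist",tri([(T,(409,257.5)),(c,(318.1,190))]))
for u in [(317,170),(320,210),(318,190)]:
    o,r=ray(c,u); print("depth",o+r*d[u[1],u[0]])
```

```text
[ 436.5 -284.5  110. ] [ 459.8 -350.6  110. ] len 70.05822459907898 mid [ 448.1 -317.6  110. ] yaw 109.48569925131899
[ 436.9 -286.   110. ] [ 459.8 -350.6  110. ] len 68.49253309939141 mid [ 448.4 -318.3  110. ] yaw 109.56511487281931
width 10.612976954761983
collar mid z56 [ 449.1 -317.7   56. ] edge w 33.750875254055984 [ 448.8 -317.8   56. ]
tri top+wrist [ 449.6 -321.8   90.2]
depth [ 442.4 -301.2  109.7]
depth [ 454.1 -332.8  110.2]
depth [ 447.8 -317.   109.4]
```

```bash
python3 -c "
from h import *
plan([448.5,-317.8,165],19.5)"
```

```text
now [ 448.6 -318.9  230. ] yaw 16.18 t 8.3 | rows cm [ 0.03 -0.1   6.5 ] turn -0.058
```

```bash
python3 -m creep '[[0,-0.05,2,-0.02],[0.02,-0.1,4,-0.04],[0.02,-0.1,6,-0.058],[0.02,-0.1,6.5,-0.058],[0.02,-0.1,6.5,-0.058],[0.02,-0.1,6.5,-0.058],[0.02,-0.1,6.5,-0.058],[0.02,-0.1,6.5,-0.058]]'
python3 - <<'E'
from h import *
import pickle
c=calibration("wrist");st=manip.get_state()
p,d=snapshot("wrist"); cv2.imwrite("pics/w4.png",p[:,:,::-1]); pickle.dump((c,st,d),open("pics/w4.pkl","wb"))
print(st["eef_pos"],yaw(st))
s=cv2.convertScaleAbs(p[:,:,::-1],alpha=2.2,beta=10)
crop("pics/w4a.png",s,260,130,400,280,4)
E
```

```text
clock: 9.3
eef_pos: [449.4, -317.1, 166.6]
tcp_rot: [[0.942, 0.336, 0.0], [0.336, -0.942, -0.0], [0.0, 0.0, -1.0]]
wrist_force: [-0.7, 0.3, -0.2]
width: 85.7
[ 449.38765847 -317.06203074  166.59431307] 19.644686752488354
```

View pics/w4a.png

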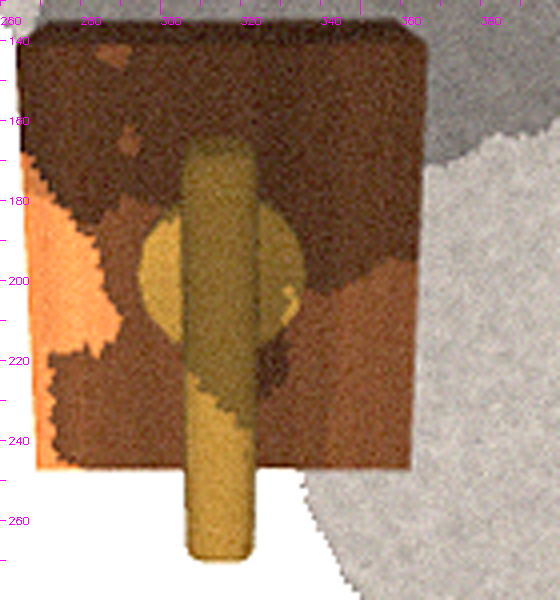

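Run:
```python
from h import *
import pickle
np.set_printoptions(precision=1,suppress=True)
c,st,d=pickle.load(open("pics/w4.pkl","rb"));c3=pickle.load(open("pics/w3.pkl","rb"))[0]
a=atz(c,(312.3,166),110); b=atz(c,(312.9,270),110); w=a-b; m=(a+b)/2
print(a,b,"len",np.linalg.norm(w),"mid",m,"yaw",np.degrees(np.arctan2(w[1],w[0])))
print("tri ends",tri([(c3,(315.6,149)),(c,(312.3,167))]),tri([(c3,(320.6,230.8)),(c,(312.9,270))]))
print("collar",atz(c,(314.2,198),56))
plan([m[0],m[1],91],np.degrees(np.arctan2(w[1],w[0]))-90)
```

```text
[ 435.  -285.1  110. ] [ 458.4 -350.7  110. ] len 69.68273234725292 mid [ 446.7 -317.9  110. ] yaw 109.6749986801672
tri ends [ 436.  -285.8  108.2] [ 459.5 -351.7  107.8]
collar [ 447.6 -318.8   56. ]
now [ 449.4 -317.   166.5] yaw 19.65 t 9.35 | rows cm [-0.3 -0.   7.5] turn -0.0
```

```bash
python3 -m creep '[[-0.1,0,2,0],[-0.2,0,4,0],[-0.2,0.03,6,0],[-0.2,0.03,7,0],[-0.2,0.03,7.5,0],[-0.2,0.03,7.5,0],[-0.2,0.03,7.5,0],[-0.2,0.03,7.5,0]]'; python3 -m creep '[[0,0,0,0],[0,0,0,0],[0,0,0,0],[0,0,0,0],[0,0,0,0],[0,0,0,0],[0,0,0,0],[0,0,0,0]]' 0 60
```

```text
clock: 10.35
eef_pos: [447.7, -318.1, 91.7]
tcp_rot: [[0.942, 0.336, 0.001], [0.336, -0.942, -0.0], [0.0, 0.001, -1.0]]
wrist_force: [0.5, 0.2, -0.1]
width: 85.0
clock: 11.35
eef_pos: [447.7, -318.0, 91.4]
tcp_rot: [[0.942, 0.336, 0.0], [0.336, -0.942, -0.0], [0.0, 0.0, -1.0]]
wrist_force: [2.4, 1.1, 1.8]
width: 10.9
```

```bash
python3 -m creep '[[0,0,-0.5,0],[0,0,-1.5,0],[0,0,-3,0],[0,0,-4.5,0],[0,0,-6,0],[0,0,-7.5,0],[0,0,-8,0],[0,0,-8,0]]'
python3 - <<'E'
from h import *
st=manip.get_state(); print(infoot(st["eef_pos"])); plan(foot(-0.6,0.3,172),FY-90)
E
```

```text
clock: 12.35
eef_pos: [447.5, -317.9, 171.4]
tcp_rot: [[0.942, 0.336, 0.0], [0.336, -0.942, -0.0], [0.0, 0.0, -1.0]]
wrist_force: [0.0, 0.1, -2.7]
width: 10.8
[ -47.1 -385.6  171.4]
now [ 447.5 -317.9  171.4] yaw 19.65 t 12.35 | rows cm [ 22.6  -31.62  -0.06] turn 0.501
```

```bash
python3 -m creep '[[2,-3,0,0.05],[5,-7,0,0.12],[8,-11.2,0,0.18],[11,-15.4,0,0.25],[14,-19.6,0,0.32],[17,-23.8,0,0.38],[20,-28,0,0.45],[22.6,-31.6,0,0.5]]'; python3 -m creep '[[0,0,0,0],[0,0,0,0],[0,0,0,0],[0,0,0,0],[0,0,0,0],[0,0,0,0],[0,0,0,0],[0,0,0,0]]';python3 - <<'E'
from h import *
import pickle
c=calibration("wrist");st=manip.get_state()
p,d=snapshot("wrist"); cv2.imwrite("pics/w5.png",p[:,:,::-1]); pickle.dump((c,st,d),open("pics/w5.pkl","wb"))
print(infoot(st["eef_pos"])); plan(foot(-0.6,0.3,172),FY-90)
s=cv2.convertScaleAbs(p[:,:,::-1],alpha=2.2,beta=10)
crop("pics/w5a.png",s,220,100,420,250,4)
E
```

```text
clock: 13.35
eef_pos: [554.1, 57.5, 170.6]
tcp_rot: [[0.987, -0.158, -0.001], [-0.158, -0.987, -0.0], [-0.001, 0.0, -1.0]]
wrist_force: [0.3, -0.1, -2.6]
width: 10.7
clock: 14.35
eef_pos: [554.1, 55.7, 171.3]
tcp_rot: [[0.988, -0.156, -0.0], [-0.156, -0.988, -0.0], [-0.0, 0.0, -1.0]]
wrist_force: [0.1, 0.3, -2.7]
width: 10.8
[-5.000e-01  1.000e-01  1.713e+02]
now [554.1  55.7 171.3] yaw -8.99 t 14.4 | rows cm [-0.01 -0.02 -0.07] turn 0.001
```

View pics/w5a.png

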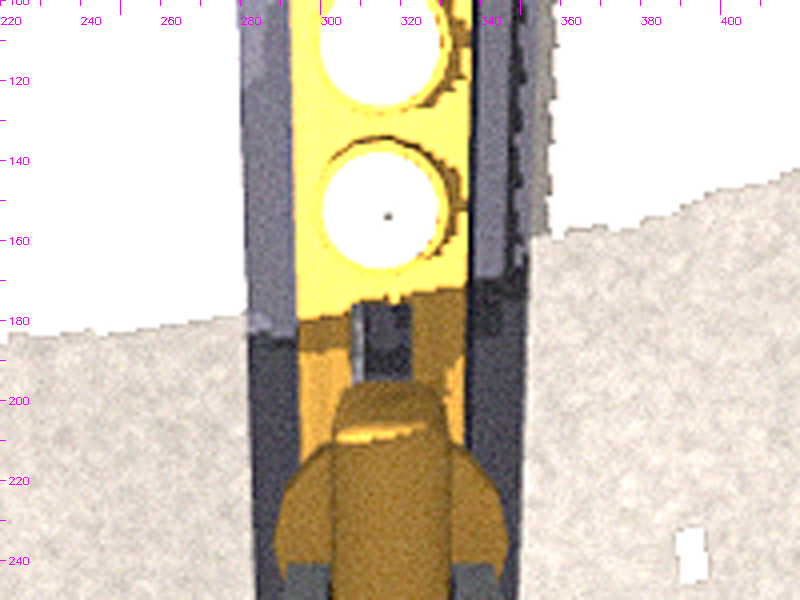

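View pics/w5.png

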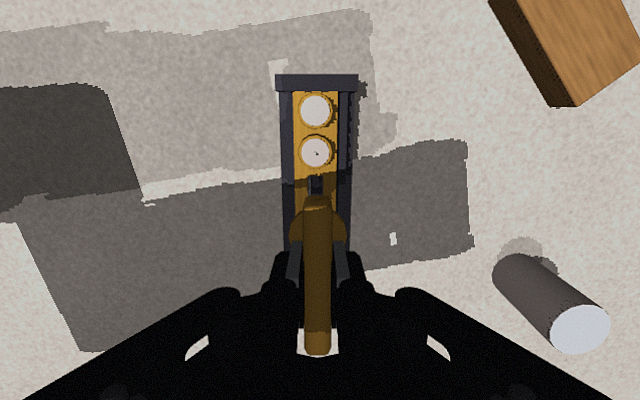

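The handle is held fast in the jaws (u 303–328), with the slot ahead of and below it (u 307–321, v 175–195). I'll compare the two lateral positions, which come from the same camera.

Run:
```python
from h import *
import pickle
np.set_printoptions(precision=2,suppress=True)
c,st,d=pickle.load(open("pics/w5.pkl","rb"))
H=st["eef_pos"][2]+18.6
print("handle +y end",infoot(atz(c,(303,209),H)),infoot(atz(c,(329,209),H)))
print("handle lower",infoot(atz(c,(318,354),H)))
print("slot",infoot(atz(c,(307.5,185),50)),infoot(atz(c,(321,185),50)))
print("slot far",infoot(atz(c,(314,174.5),50)))
print("stop",infoot(atz(c,(275,90),52)),infoot(atz(c,(358.5,90),52)))
print("collar",infoot(atz(c,(288.5,233),H-60+3-3)),infoot(atz(c,(347,233),H-57)))
print("bar edges",infoot(atz(c,(292.5,160),50)),infoot(atz(c,(336,160),50)))
print("cups",infoot(atz(c,(315,112),65)),infoot(atz(c,(316,153.5),65)))
```

```text
handle +y end [ -5.1  33.1 189.9] [  4.7  33.1 189.9]
handle lower [  0.6 -33.6 189.9]
slot [-7.6  7.3 50. ] [ 3.4  7.3 50. ]
slot far [-2.3 16.  50. ]
stop [-31.2  80.7  52. ] [31.1 80.7 52. ]
collar [-16.6  -1.7 129.9] [ 17.5  -0.5 132.9]
bar edges [-19.4  27.9  50. ] [15.3 27.8 50. ]
cups [-1.3 65.2 65. ] [-0.6 35.3 65. ]
```

```bash
python3 -m creep '[[0,-0.06,0.8,0],[0,-0.06,1.6,0],[0,-0.06,2.4,0],[0,-0.06,3.2,0],[0,-0.06,3.8,0],[0,-0.06,4.4,0],[0,-0.06,5,0],[0,-0.06,5.4,0]]'; python3 -c "
from h import *
print(infoot(manip.get_state()['eef_pos']))"
```

```text
clock: 15.4
eef_pos: [554.1, 56.2, 116.9]
tcp_rot: [[0.988, -0.156, -0.0], [-0.156, -0.988, 0.0], [-0.0, 0.0, -1.0]]
wrist_force: [-0.4, -0.1, -3.0]
width: 10.8
[ -0.6   0.7 116.9]
```

Tip now at ~33.5 mm, below both bars' tops, with no contact force. Entering the lock slowly.

```bash
python3 -m creep '[[0,0,0.2,0],[0,0,0.4,0],[0,0,0.6,0],[0,0,0.8,0],[0,0,1.0,0],[0,0,1.2,0],[0,0,1.4,0],[0,0,1.4,0]]'; python3 -c "
from h import *
print(infoot(manip.get_state()['eef_pos']))"
```

```text
clock: 16.4
eef_pos: [554.1, 56.2, 103.0]
tcp_rot: [[0.988, -0.156, -0.0], [-0.156, -0.988, 0.0], [-0.0, 0.0, -1.0]]
wrist_force: [-1.9, 0.3, -4.2]
width: 10.9
[ -0.6   0.6 103. ]
```

```bash
python3 -m creep '[[0,0,0.3,0],[0,0,0.5,0],[0,0,0.7,0],[0,0,0.9,0],[0,0,1.0,0],[0,0,1.1,0],[0,0,1.17,0],[0,0,1.2,0]]'; python3 -c "
from h import *
print(infoot(manip.get_state()['eef_pos']))"
```

```text
clock: 17.4
eef_pos: [554.2, 56.3, 91.4]
tcp_rot: [[0.988, -0.156, 0.0], [-0.156, -0.988, 0.0], [0.0, -0.0, -1.0]]
wrist_force: [-4.9, 1.3, 2.4]
width: 11.0
[-0.5  0.7 91.4]
```

```bash
python3 -m creep '[[-0.04,0,0,0.12],[-0.04,0,0,0.27],[-0.04,0,0,0.42],[-0.04,0,0,0.57],[-0.04,0,0,0.72],[-0.04,0,0,0.87],[-0.04,0,0,1.02],[-0.04,0,0,1.15]]' - 80; python3 -c "
from h import *
st=manip.get_state();print(infoot(st['eef_pos']),yaw(),st['moment'],st['qpos'].round(1))"
```

```text
clock: 18.4
eef_pos: [553.8, 56.8, 91.5]
tcp_rot: [[0.257, -0.967, 0.0], [-0.967, -0.257, 0.001], [-0.001, -0.0, -1.0]]
wrist_force: [-3.5, 4.0, 0.6]
width: 10.4
[-1.   1.1 91.5] -75.13403997006385 [0.80652555 0.73782926 0.14547647] [ 2.1 27.5 94.1  0.  58.4 77.2]
```

```bash
python3 -m creep '[[0,0,0,0],[0,0,0,0],[0,0,0,0],[0,0,0,0],[0,0,-0.5,0],[0,0,-2,0],[0,0,-4,0],[0,0,-6,0]]' 8.54; python3 -m creep '[[0,0,0,-0.1],[0,0,0,-0.27],[0,0,0,-0.44],[0,0,0,-0.61],[0,0,0,-0.78],[0,0,0,-0.95],[0,0,0,-1.12],[0,0,0,-1.29]]';  python3 - <<'E'
from h import *
import pickle
c=calibration("wrist");st=manip.get_state()
p,d=snapshot("wrist"); cv2.imwrite("pics/w6.png",p[:,:,::-1]); pickle.dump((c,st,d),open("pics/w6.pkl","wb"))
print(infoot(st["eef_pos"]),yaw(),st["qpos"].round(1))
E
```

```text
clock: 19.4
eef_pos: [554.0, 56.3, 153.1]
tcp_rot: [[0.261, -0.965, 0.001], [-0.965, -0.261, 0.0], [0.0, -0.001, -1.0]]
wrist_force: [-1.3, 0.5, 0.4]
width: 85.5
clock: 20.4
eef_pos: [554.0, 56.3, 152.5]
tcp_rot: [[1.0, -0.011, 0.001], [-0.011, -1.0, 0.0], [0.001, -0.0, -1.0]]
wrist_force: [0.7, -0.9, -0.3]
width: 85.4
[ -0.7   0.7 152.5] -0.15906223109162632 [ 2.  22.9 91.6 -0.  65.5  2.7]
```

View pics/w6.png

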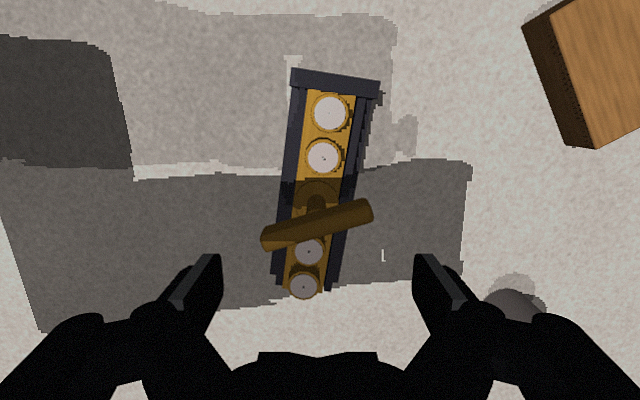

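The stem is seated in the bars, with its handle from (265,238) to (371,208), turned from the channel line. I'll measure its angle.

Run:
```python
from h import *
import pickle
c,st,d=pickle.load(open("pics/w6.pkl","rb"))
s=cv2.convertScaleAbs(cv2.imread("pics/w6.png"),alpha=2.2,beta=10); crop("pics/w6a.png",s,250,150,390,280,5)
```

```text
(no output)
```

View pics/w6a.png

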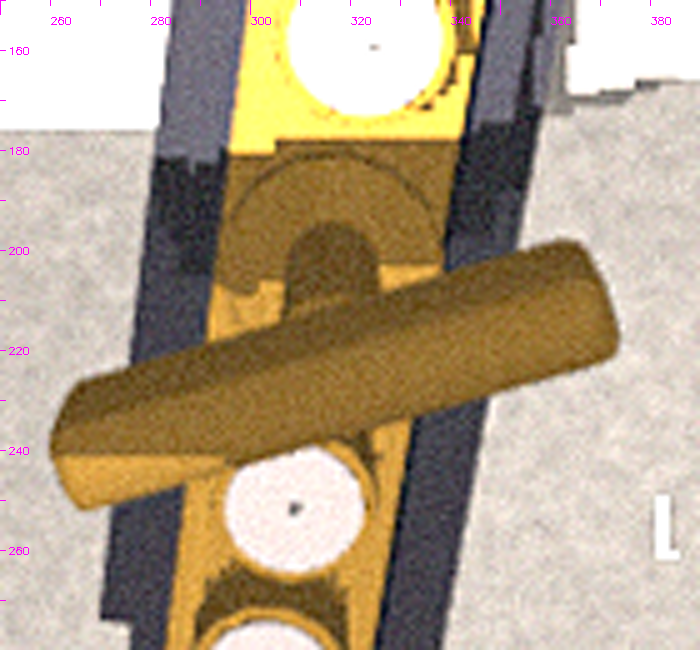

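Run:
```python
from h import *
import pickle
c,st,d=pickle.load(open("pics/w6.pkl","rb"))
a=atz(c,(369.5,213),110);b=atz(c,(261.5,246),110);w=a-b
hy=np.degrees(np.arctan2(w[1],w[0])); print("handle yaw",hy,"len",np.linalg.norm(w),"mid",infoot((a+b)/2),"turned rad",np.radians(FY-hy))
for u in [(300,237),(330,228)]:
    o,r=ray(c,u); print(infoot(o+r*d[u[1],u[0]]))
plan(foot(-0.7,0.7,91.4),hy+90)
```

```text
handle yaw 17.42568487994506 len 66.97760163380589 mid [ -1.5   0.3 110. ] turned rad 1.1090575197697745
[ -9.5  -5.8 109.2]
[  7.3   2.5 109.4]
now [554.   56.3 152.5] yaw -0.16 t 20.45 | rows cm [-0.01  0.    6.11] turn -1.878
```

```bash
python3 -m creep '[[0,0,0,-0.15],[0,0,0,-0.32],[0,0,0,-0.49],[0,0,0,-0.66],[0,0,0,-0.83],[0,0,0,-1.0],[0,0,0,-1.17],[0,0,0,-1.34]]'; python3 -m creep '[[0,0,0,-0.15],[0,0,0,-0.32],[0,0,0,-0.5],[0,0,1.5,-0.505],[0,0,3.5,-0.505],[0,0,5.2,-0.505],[0,0,6.1,-0.505],[0,0,6.1,-0.505]]'; python3 -c "
from h import *
st=manip.get_state();print(infoot(st['eef_pos']),yaw(),st['qpos'].round(1))"
```

```text
clock: 21.45
eef_pos: [554.0, 56.3, 152.3]
tcp_rot: [[0.243, 0.97, 0.001], [0.97, -0.243, 0.0], [0.0, 0.001, -1.0]]
wrist_force: [0.2, 0.9, -0.3]
width: 85.4
clock: 22.45
eef_pos: [553.6, 56.3, 89.8]
tcp_rot: [[-0.253, 0.967, -0.001], [0.967, 0.253, -0.0], [0.0, -0.001, -1.0]]
wrist_force: [0.7, 0.3, 1.2]
width: 85.5
[-1.1  0.6 89.8] 104.6663147745778 [   2.    27.6   94.2    0.    58.3 -102.6]
```

```bash
python3 -m creep '[[0,0,0,0],[0,0,0,0],[0,0,0,0],[0,0,0,0],[0,0,0,0],[0,0,0,0],[0,0,0,0],[0,0,0,0]]' 0 90; python3 -m creep '[[0,0,0,0.1],[0,0,0,0.22],[0,0,0,0.34],[0,0,0,0.46],[0,0,0,0.58],[0,0,0,0.7],[0,0,0,0.82],[0,0,0,0.92]]'; python3 -c "
from h import *
st=manip.get_state();print(infoot(st['eef_pos']),yaw(),st['moment'])"
```

```text
clock: 23.45
eef_pos: [554.0, 56.5, 90.6]
tcp_rot: [[-0.254, 0.967, 0.001], [0.967, 0.254, 0.0], [0.0, 0.001, -1.0]]
wrist_force: [-1.8, 2.2, 4.4]
width: 10.7
clock: 24.45
eef_pos: [553.9, 56.2, 90.6]
tcp_rot: [[0.618, 0.786, 0.0], [0.786, -0.618, -0.0], [0.0, 0.001, -1.0]]
wrist_force: [0.0, -0.9, 3.9]
width: 10.4
[-0.7  0.6 90.6] 51.82674647392307 [-0.17180206  0.08127513 -0.01238444]
```

```bash
python3 -m creep '[[0,0,0,0.05],[0,0,0,0.1],[0,0,0,0.15],[0,0,0,0.2],[0,0,0,0.25],[0,0,0,0.28],[0,0,0,0.3],[0,0,0,0.3]]'; python3 -c "
from h import *
st=manip.get_state();print(infoot(st['eef_pos']),yaw(),st['moment'])"
```

```text
clock: 25.45
eef_pos: [554.0, 55.9, 90.6]
tcp_rot: [[0.821, 0.571, 0.001], [0.571, -0.821, -0.001], [0.0, 0.001, -1.0]]
wrist_force: [-0.0, -1.9, 5.4]
width: 10.9
[-0.6  0.3 90.6] 34.82653216320948 [-0.51059639  0.10495034  0.05082301]
```

```bash
python3 -m creep '[[0,0,0,0],[0,0,0,0],[0,0,0,0],[0,0,0,0],[0,0,-0.5,0],[0,0,-2,0],[0,0,-5,0],[0,0,-8,0]]' 8.54; python3 -m creep '[[0,2,-2,0],[0,4,-3,0],[0,5,-3,0],[0,5,-3,0],[0,5,-3,0],[0,5,-3,0],[0,5,-3,0],[0,5,-3,0]]'
python3 - <<'E'
from h import *
import pickle
c=calibration("wrist");st=manip.get_state()
p,d=snapshot("wrist"); cv2.imwrite("pics/w7.png",p[:,:,::-1]); pickle.dump((c,st,d),open("pics/w7.pkl","wb"))
p2,_=snapshot("scene"); crop("pics/s7.png",cv2.convertScaleAbs(p2[:,:,::-1],alpha=1.3),180,100,480,300,2)
s=cv2.convertScaleAbs(p[:,:,::-1],alpha=2.0,beta=10);crop("pics/w7a.png",s,240,40,400,230,3)
print(infoot(st["eef_pos"]),yaw(),st["wrist_force"])
E
```

```text
clock: 26.45
eef_pos: [553.9, 56.3, 172.3]
tcp_rot: [[0.821, 0.571, 0.001], [0.571, -0.821, 0.0], [0.001, 0.0, -1.0]]
wrist_force: [-0.1, 0.6, 0.2]
width: 85.5
clock: 27.45
eef_pos: [582.3, 15.4, 200.3]
tcp_rot: [[0.821, 0.571, 0.0], [0.571, -0.821, 0.0], [0.0, -0.0, -1.0]]
wrist_force: [0.7, -0.6, 0.3]
width: 85.5
[ 33.7 -35.2 200.3] 34.839174836685345 [ 0.69771    -0.60787656  0.33635339]
```

View pics/w7.png

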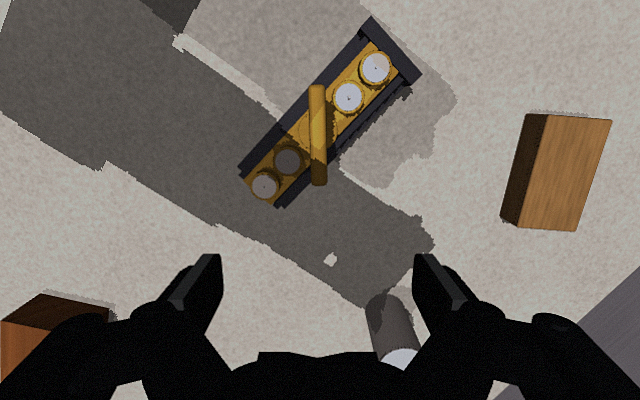

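View pics/w7a.png

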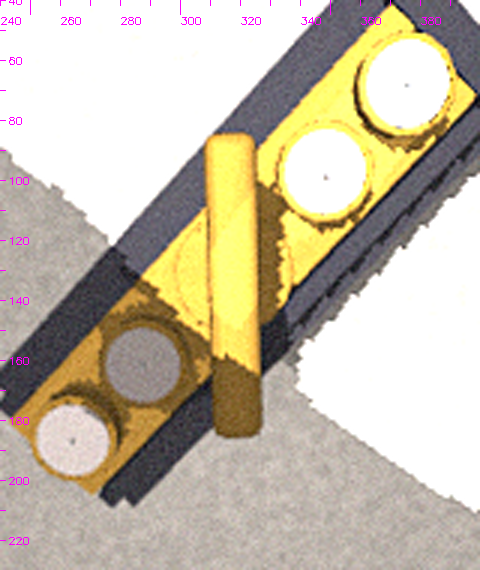

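View pics/s7.png

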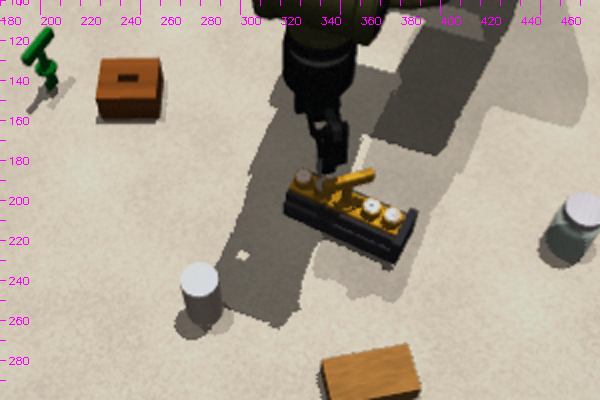

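The handle runs from (313,86) to (317,184), the collar is flat on the brass bar, and both bars meet the stop. Everything else stands as before. I'll measure the final angle.

Run:
```python
from h import *
import pickle
c,st,d=pickle.load(open("pics/w7.pkl","rb"))
a=atz(c,(315.5,87),110);b=atz(c,(319.5,185),110);w=a-b
hy=np.degrees(np.arctan2(w[1],w[0])); print("handle yaw",hy,"len",np.linalg.norm(w),infoot((a+b)/2),"turned",np.radians(FY+180-hy))
for u in [(315,100),(318,150)]:
    o,r=ray(c,u); print(infoot(o+r*d[u[1],u[0]]))
```

```text
handle yaw 127.1851485157922 len 66.54542558199415 [  0.4  -0.7 110. ] turned 2.334986147691049
[-18.2  16.2 108.6]
[  6.2  -6.3 110.1]
```

```bash
python3 -c "
from plant import manip
print(manip.close_job())"
```

```text
the job is handed in; nothing more can be done
None
```

The candle stand is together and handed in at about 27.5 s of the 72 s allowed; the hand-in gave no verdict.

**What I did**
- **Bars:** I pushed both along the channel until they stalled against the stop at about 30 N.
- **Stem:** I took the brass stem from the wooden block and lowered it through both bars until the collar rested on the top bar.
- **First bite:** I turned it about 1.15 rad clockwise, let go, raised the gripper and turned it half a turn.
- **Second bite:** I took hold afresh and carried on to about 2.38 rad, then let go and moved clear.

**Last checks**
- **Angle:** The handle measured 2.33 rad from the channel, against 2.38 rad by the arm. I can't see the lock itself. The twisting moment fell to about zero past 2.08 rad, which fits it having clicked over.
- **Seating:** The handle top is at 109–110 mm, as it should be with the collar seated.
- **Surroundings:** Both bars are against the stop, the bystanders and the green look-alike look undisturbed, and the gripper is touching nothing.

**Disagreements**
- My first foot position, from the top and scene cameras, was about 6 mm off the wrist camera's. I used the wrist camera's.
- The two-view height of the handle top came out about 2 mm low, 108 mm instead of 110. A rougher top-and-wrist check gave 90 mm, which I set aside.
- The bar slot looked 1–2 mm to one side of the lock's axis. The stem still went in, with at most about 5 N of side force.

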